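Set a levelling foot to its mark and pin it

ROBOT

A 7-joint arm with a two-finger parallel gripper is mounted at the origin on a cart in front of the work surface, level with it; the furniture and walls round the work are solid. World frame = base frame: x ahead of the robot, y to its left, z up, the work surface at z = 0. Lengths are in m, angles in rad, forces in N, time in s.
With the tool pointing down it reaches from about 0.4 to 0.875 m from the base axis. Payload 4.4 kg.
Tool frame: the origin (TCP) lies between the finger pads; the fingertips stand robot.nose_length ahead of it and the grasp point (between the pads) lies 6 mm ahead of it (robot.nose_length is the distance from the TCP to the fingertips, in m); z points along the fingers, y is the line along which they close (so a half turn about z gives the same grasp; the last joint's range is limited). The gripper opens to 85 mm and grips with 20 to 120 N. Pads are 22 mm wide; open, the fingers measure 114 mm over their backs; the gripper's body (76 mm by 85 mm) begins 54 mm behind the grasp point. The pads swing forward as they close: fully open they stand 13 mm farther back than shut.
Start: joints at [1.041, 0.628, 0.038, 1.517, -0.027, 0.996, -0.02], TCP at [0.291, -0.581, 0.256] pointing down, gripper open.
Joint ranges: [-3.06, 3.06], [-0.37, 2.12], [-1.25, 1.32], [0.18, 2.47], [-1.1, 4.24], [0.23, 1.98], [-2.94, 2.94]. Speed limits (rad/s): [2.57, 2.57, 3.14, 3.14, 3.14, 3.14, 3.14].

INTERFACE

Orientations are given as a unit quaternion [w, x, y, z].
In Python, from station import robot gives the robot as it stands. The module is installed in compiled form; this text tells all that it offers.
- The arm moves only by the tool servo_tool, never from a script. Its argument "motion" is a list of rows, each a list of 2 entries, a list of its own where there are three numbers: the shift along the world's x, y, z normalised to -1 to 1, where 1 is 0.15 m, then the turn, a rotation vector about the world's x, y, z normalised to -1 to 1, where 1 is 1.5 rad. A call has exactly 10 rows; each row is the pose to reach, as a shift and turn from the pose commanded when the call began; what a row does not reach only later rows make up. A row lasts 1/12 s, in which the tool goes at most 41.7 mm and 7.16 degrees, less where a joint would pass 70% of its speed; a pose out of reach is approached as far as the arm can. A call with a number of a shift or a turn outside -1 to 1 is refused whole. A call with a gripper value outside its range is refused whole. "gripper" is the opening, from 0 (shut) to 1 (fully open), set as the call begins (left out, the last holds). The fingers move at their own pace and stop on an object; "grip_force" is the grip in N (left out, the last holds). Time passes only in rows, so rows that repeat a pose let the fingers close, or fill a call up. It gives the time, the measured TCP pose, the force, the opening and the grip force at its end, in the units of the state.
- robot.observe(): the state, without advancing time (a new reading comes with each control period).
- robot.get_image(name): name is "scene" or "side" or "wrist"; returns a dict with "pixels" (384x512x3 uint8, red, green, blue), "mtx" (3x3 intrinsics, pixels), "R" (3x3) and "t" (3): a world point X has camera coordinates R X + t. Camera axes: x right, y down, z forward; pixel columns grow to the right and rows downward; lengths in m; the calibration is good to about 2 mm. A picture is of the moment at which its call begins. There is no depth.
- robot.sign_off(): hands the job in; it is judged then, once.
The state is a dict: "clock": time; "joints": joint angles; "dq": joint speeds; "joint_efforts": joint torques, N m; "tool_pos": TCP position; "ee_rot": TCP orientation; "force": force on the tool from outside, world axes, zero at the start; "wrist_torque": the same for the moment, N m; "grip_width": finger opening in m; "gripper_force": force on a finger pad.
Only numpy, scipy, OpenCV 4.12 (cv2) and the standard library are available. Lean on these libraries where they do the work, as an engineer would, in place of code of your own. Each camera call takes 0.05 s, during which the arm holds its last target. There are 200 camera calls.

TASK

Turn the levelling foot in its stand by its hexagon until the drilled tongue points at the red bushing, with the hole in the tongue over the bushing's hole. Then take the red-headed pin out of the pin rest, push it down through the tongue into the red bushing until its collar lies on the tongue, and let go. Leave the black-headed spare pin in the rest and do not disturb the side cutters or the connector plug.

Things in the scene. Friction and masses are not known exactly. Their poses are not given: they have to be found in the camera images.
- foot (a joint): Angle of the levelling foot in the stand, rad, counter-clockwise seen from above, limits -1.7 to 1.7, held by friction (0.15 N m). 0: the tongue points along the stand's x axis, midway between the two bushings, which lie at +0.85 and -0.85 rad (which is red varies).
- foot_hex (a point): On the foot's vertical turning axis, in the top face of its steel hexagon, 66 mm above the deck. x points along the tongue, z up. Hexagon: 32 mm across flats, 42 to 66 mm above the deck; its flats face 30, 90 and 150 degrees from x, and the reverse ways. A threaded stud, 14 mm thick, stands 18 mm above it; a silver disc of 72 mm diameter lies below, its top 42 mm above the deck.
- tongue_hole (a point): Centre of the 12 mm through hole near the end of the foot's silver tongue, in the tongue's top face, 42 mm above the deck. The tongue is 26 mm wide and 8 mm thick and reaches 71 mm from the turning axis; the hole lies 58 mm from the axis. x points along the tongue, away from the axis.
- red_bushing_hole (a point): Centre of the upper mouth, 32 mm above the deck, of the red bushing: an upright tube on the stand, 27 mm outside, 12 mm bore, 20 mm deep, closed below by the base, with a red disc of 40 mm round its foot. It lies 58 mm from the foot's axis. The tongue passes 2 mm above it.
- blue_bushing_hole (a point): The same point of the blue bushing, which is alike but blue and not to be used.
- pin_red: The red-headed lock pin, upright in one hole of the pin rest. Origin on its axis at the underside of its steel collar; z up. Steel shank 9 mm thick, 28 mm long below the origin, tip tapered over 2.5 mm; collar 18 mm in diameter, 4 mm high; above it a round red head 22 mm in diameter, from 4 to 36 mm above the origin. 60 g.
- pin_black: The spare lock pin, same in size and origin, with a black head, in the other hole of the rest.
- side_cutters: Red-handled side cutters lying on the deck, 51 x 144 x 12 mm; origin under their centre.
- m12_plug: Small black round connector plug lying on the deck, 18 x 42 x 18 mm; origin under its centre.
- stand: The foot's fixed stand: a dark round steel plate 160 mm wide and 12 mm high with white ticks; origin under its centre, on the foot's turning axis; x points midway between the bushings.
- pin_rest: Fixed grey block 124 x 44 mm and 36 mm high with a pin in each of two 12 mm holes, 72 mm apart along its x; origin under its centre.
Things that resemble listed ones, but are neither listed nor needed, are in the scene too. What is shaped like the pin_red but green is not meant.

How it is judged:
On the way:
1. the tongue's hole stands over the red bushing's hole, within 4 mm (horizontal distance between tongue_hole and red_bushing_hole below 0.004 m), for 0.2 s.
At the end, for the whole second after the job is handed in: Tongue hole over the red bushing's hole within 4 mm; red pin upright within 0.15 rad and at rest through both, within 4 mm of the bushing's axis, collar 7 to 13.5 mm above the bushing (on the tongue); black pin moved under 15 mm, cutters and plug under 30 mm (horizontal distance between each of tongue_hole, pin_red and red_bushing_hole below 0.004 m and z of pin_red in the frame of red_bushing_hole between 0.007 and 0.0135 m and angle between pin_red's own z axis and vertical below 0.15 rad and linear speed of pin_red below 0.02 m/s and distance of pin_black from where it was at the start of the episode below 0.015 m and distance of each of side_cutters, m12_plug from where it was at the start of the episode below 0.03 m); the robot touches nothing.
It fails at once if the black-headed pin is taken out or knocked away (distance of pin_black from where it was at the start of the episode above 0.02 m).
It fails at once if the side cutters are disturbed (distance of side_cutters from where it was at the start of the episode above 0.04 m).
It fails at once if the connector plug is disturbed (distance of m12_plug from where it was at the start of the episode above 0.04 m).
It also fails if it takes over 51 s, if anything falls off the work surface, if the arm or the gripper's body presses on something with over 40 N, if the wrist force passes 120 N, or if a joint passes its speed limit or range.

## Working session

There is one attempt and no reset: what is moved stays moved. The work goes in short steps, Python scripts to look and compute and a tool call to move; the robot and the scene stay as the last step left them, time stands still between calls to the robot, and variables do not carry over. Pictures are saved under pics/ and viewed, at most 13 in all, crops included, and the job is handed in when it is done.

Besides the shell and the picture viewer there is one more tool, called after "Request:" by a JSON object that holds its "name" and its "arguments", one argument or row to a line. servo_tool: Moves the arm, as the interface text tells. Scaled input: -1 to 1 covers 0.15 m each way for a shift and 1.5 rad each way for a turn. Its arguments: {"type":"object","properties":{"motion":{"type":"array"},"gripper":{"type":"number"},"grip_force":{"type":"number"}},"required":["motion"]}

```bash
mkdir -p pics; cat > h.py <<'E'
import numpy as np, cv2, pickle
from station import robot
def grab(n,tag):
    d=robot.get_image(n); pickle.dump(d,open(f'pics/{tag}.pkl','wb')); return d
def load(tag): return pickle.load(open(f'pics/{tag}.pkl','rb'))
def save(d,tag): cv2.imwrite(f'pics/{tag}.png',d['pixels'][:,:,::-1])
def ray(d,uv):
    K,R,t=map(np.array,(d['mtx'],d['R'],d['t'])); c=-R.T@t
    v=R.T@np.linalg.solve(K,[uv[0],uv[1],1.]); return c,v
def onz(d,uv,z):
    c,v=ray(d,uv); return c+v*(z-c[2])/v[2]
def proj(d,X):
    K,R,t=map(np.array,(d['mtx'],d['R'],d['t'])); p=K@(R@np.array(X)+t); return p[:2]/p[2]
E
python3 - <<'E'
from h import *
a=grab('scene','s0');b=grab('side','d0')
cv2.imwrite('pics/a0.png',cv2.resize(np.vstack([a['pixels'],b['pixels']])[:,:,::-1],(400*1,600))) if 0 else None
save(a,'s0');save(b,'d0')
for d in (a,b): print(ray(d,(256,192)))
o=robot.observe();print(o, robot.nose_length)
E
```

```text
(array([0.10738425, 0.6052398 , 0.79561415]), array([ 0.43751658, -0.42101955, -0.79478608]))
(array([0.52768517, 1.0825429 , 0.54626716]), array([ 0.02385299, -0.88153387, -0.471945  ]))
{'clock': 0.1, 'joints': array([ 1.04121353,  0.62922054,  0.03842889,  1.51825871, -0.02697886,
        0.99631548, -0.02001802]), 'dq': array([-0.00068169, -0.00121471, -0.00010053, -0.00010562,  0.00155982,
        0.00018488, -0.00049187]), 'joint_efforts': array([ 3.23100736e-03, -5.64532614e+01,  1.23030704e+00, -1.93975049e+01,
        1.12335332e-02,  5.37697342e-03,  3.31080469e-05]), 'tool_pos': array([ 0.29056795, -0.58086217,  0.25550515]), 'ee_rot': array([-8.16959337e-04,  9.73232362e-01,  2.29821799e-01, -2.05005098e-04]), 'force': array([ 0.88472496, -0.10715666, -0.17605814]), 'wrist_torque': array([ 0.03493127,  0.02918975, -0.05111832]), 'gripper_force': 0.0, 'grip_width': 0.08515869244512281} 0.025
```

View pics/s0.png

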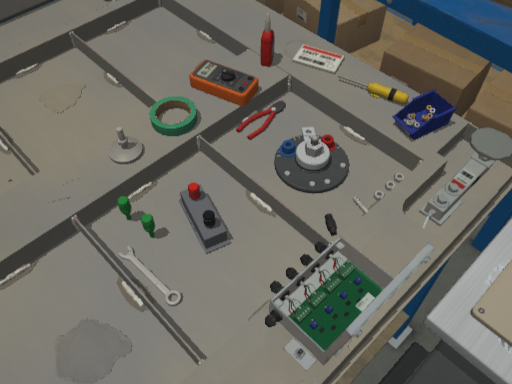

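View pics/d0.png

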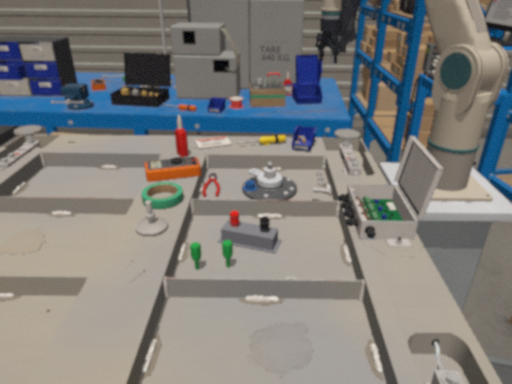

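The scene view shows the pin rest at (205,217), with its red head at (194,190) and black head at (209,217). The stand is at (312,162), with the blue bushing at (288,147), the red one at (328,141) and the tongue at about (308,132), between them. The cutters are at (262,120) and the plug at (331,224). The green pins at (124,205) and (148,222) are decoys.

```bash
python3 - <<'E'
from h import *
a=load('s0')['pixels'][:,:,::-1]
b=load('d0')['pixels'][:,:,::-1]
c1=cv2.resize(a[115:195,265:360],None,fx=6,fy=6,interpolation=cv2.INTER_CUBIC)[:480]
c2=cv2.resize(a[170:260,165:235],None,fx=3,fy=3,interpolation=cv2.INTER_CUBIC)
im=np.zeros((480,800,3),np.uint8);im[:480,:570]=c1;im[:270,580:790]=c2
im[280:480,580:800]=cv2.resize(b[155:205,240:295],(220,200),interpolation=cv2.INTER_CUBIC)
cv2.imwrite('pics/c0.png',im)
d=load('s0')
for n,uv,z in [('redhead',(194,187),.072),('black',(209,215),.072),('stud',(315,138),.084),('red foot',(331,147),.012),('stand',(312,165),.012),('tongue',(308,133),.042)]:
    print(n,onz(d,uv,z))
E
```

```text
redhead [0.59555281 0.29804256 0.072     ]
black [0.52697676 0.31936266 0.072     ]
stud [0.51526389 0.04754539 0.084     ]
red foot [ 0.51416286 -0.01376563  0.012     ]
stand [0.5082651  0.05468821 0.012     ]
tongue [0.55971874 0.01437674 0.042     ]
```

View pics/c0.png

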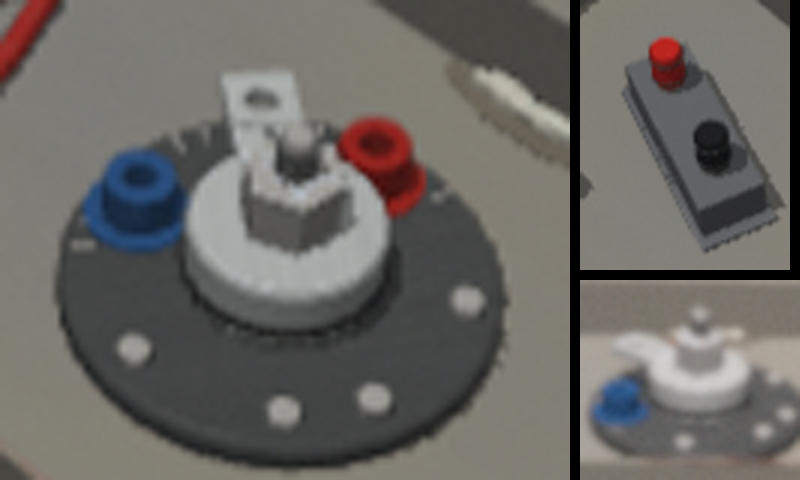

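The crop confirms the tongue hole at about (308.7,131.3), the red bushing mouth at (327.7,139) and the blue one at (288.2,144.5). The red-headed pin is at the far end of the rest.

```bash
python3 - <<'E'
from h import *
d=load('s0')
P={n:onz(d,uv,z) for n,uv,z in [('T',(308.7,131.3),.042),('R',(327.7,139),.032),('B',(288.2,144.5),.032),('S',(315,137),.084),('pinR',(194,186),.072),('pinB',(209,214),.072),('cut',(262,120),.006),('plug',(331,224),.009),('wallA',(290,83),.04),('wallB',(200,140),.04),('wallC',(415,163),.04),('box',(335,245),.03)]}
for k,v in P.items(): print(k,v.round(4))
R,B=P['R'][:2],P['B'][:2]; m=(R+B)/2; print('RB',np.linalg.norm(R-B),'expect',2*.058*np.sin(.85))
n=(R-B)/np.linalg.norm(R-B)
for s in (1,-1):
    x=s*np.array([-n[1],n[0]]); c=m-x*.058*np.cos(.85); print('axis',c,'x',np.arctan2(x[1],x[0]))
    for k in 'TRB': w=P[k][:2]-c; print(k,np.linalg.norm(w),np.arctan2(w[1],w[0]))
import cv2
o=robot.observe();w,x,y,z=o['ee_rot'];
from scipy.spatial.transform import Rotation as Ro
print(Ro.from_quat([x,y,z,w]).as_matrix().round(3))
E
```

```text
T [0.5621 0.0095 0.042 ]
R [ 0.524  -0.0107  0.032 ]
B [0.5721 0.0624 0.032 ]
S [0.5171 0.0455 0.084 ]
pinR [0.5974 0.2965 0.072 ]
pinB [0.5287 0.3179 0.072 ]
cut [0.6833 0.0317 0.006 ]
plug [0.3836 0.1381 0.009 ]
wallA [ 0.7017 -0.0787  0.04  ]
wallB [0.707  0.1942 0.04  ]
wallC [ 0.3511 -0.0816  0.04  ]
box [0.3411 0.1803 0.03  ]
RB 0.08746194567808058 expect 0.08714852699627396
axis [0.51605696 0.0468495 ] x -0.581078546244898
T 0.05929632748558142 -0.6813865354830942
R 0.05811782468437552 -1.432858130717487
B 0.05811782468437556 0.2707010382276918
axis [0.58004962 0.00482481] x 2.560514107344895
T 0.018536579331997694 2.8865978315428986
R 0.05811782468437546 -2.870891615362101
B 0.058117824684375506 1.7087345228723043
[[ 0.894  0.447 -0.001]
 [ 0.447 -0.894  0.001]
 [-0.    -0.002 -1.   ]]
```

The geometry is consistent: axis at about (0.516, 0.047), tongue at -0.68 rad, red bushing at -1.43 rad. So the foot needs a clockwise turn of about 0.75 rad. I'll approach with the finger axis at -0.157 rad, square to a pair of flats.

Request:
{"name": "servo_tool", "arguments": {
  "motion": [
    [[0.1,0.1,0],[0,0,0.04]],
    [[0.2,0.2,0],[0,0,0.08]],
    [[0.3,0.3,0],[0,0,0.12]],
    [[0.4,0.4,0],[0,0,0.16]],
    [[0.5,0.5,0],[0,0,0.2]],
    [[0.6,0.6,0],[0,0,0.24]],
    [[0.7,0.7,0],[0,0,0.28]],
    [[0.8,0.8,0],[0,0,0.32]],
    [[0.9,0.9,0],[0,0,0.36]],
    [[1,1,0],[0,0,0.4]]
  ],
  "gripper": 1
}}

```text
clock: 0.93
tool_pos: [0.4423, -0.4297, 0.2564]
ee_rot: [0.0, 0.86, 0.51, 0.0]
force: [0.7, -0.9, 0.7]
grip_width: 0.0854
gripper_force: 0.0
```

Request:
{"name": "servo_tool", "arguments": {
  "motion": [
    [[0.05,0.1,0],[0,0,0.025]],
    [[0.1,0.2,0],[0,0,0.05]],
    [[0.15,0.3,0],[0,0,0.075]],
    [[0.2,0.4,0],[0,0,0.1]],
    [[0.25,0.5,0],[0,0,0.125]],
    [[0.3,0.6,0],[0,0,0.15]],
    [[0.35,0.7,0],[0,0,0.175]],
    [[0.4,0.8,0],[0,0,0.2]],
    [[0.45,0.9,0],[0,0,0.22]],
    [[0.5,1,0],[0,0,0.235]]
  ]
}}

```text
clock: 1.77
tool_pos: [0.5165, -0.2798, 0.2563]
ee_rot: [-0.0, 0.759, 0.651, 0.0]
force: [-0.3, -0.5, 0.5]
grip_width: 0.0856
gripper_force: 0.0
```

Request:
{"name": "servo_tool", "arguments": {
  "motion": [
    [[0,0.1,0],[0,0,0]],
    [[0,0.2,0],[0,0,0]],
    [[0,0.3,0],[0,0,0]],
    [[0,0.4,0],[0,0,0]],
    [[0,0.5,0],[0,0,0]],
    [[0,0.6,0],[0,0,0]],
    [[0,0.7,0],[0,0,0]],
    [[0,0.8,0],[0,0,0]],
    [[0,0.9,0],[0,0,0]],
    [[0,1,0],[0,0,0]]
  ]
}}

```text
clock: 2.6
tool_pos: [0.5151, -0.1302, 0.2564]
ee_rot: [-0.0, 0.76, 0.65, -0.0]
force: [0.4, -0.2, 0.8]
grip_width: 0.0855
gripper_force: 0.0
```

Request:
{"name": "servo_tool", "arguments": {
  "motion": [
    [[0,0.1,0],[0,0,0]],
    [[0,0.2,0],[0,0,0]],
    [[0,0.3,0],[0,0,0]],
    [[0,0.4,0],[0,0,0]],
    [[0,0.5,0],[0,0,0]],
    [[0,0.6,0],[0,0,0]],
    [[0,0.7,0],[0,0,0]],
    [[0,0.8,0],[0,0,0]],
    [[0,0.9,0],[0,0,0]],
    [[0,0.95,0],[0,0,0]]
  ]
}}

```text
clock: 3.43
tool_pos: [0.5151, 0.0136, 0.2565]
ee_rot: [-0.0, 0.759, 0.651, 0.0]
force: [0.7, 0.1, 0.4]
grip_width: 0.0855
gripper_force: 0.0
```

```bash
python3 - <<'E'
from h import *
w=grab('wrist','w1');save(w,'w1')
from scipy.spatial.transform import Rotation as Ro
o=robot.observe();q=o['ee_rot'];M=Ro.from_quat([q[1],q[2],q[3],q[0]]).as_matrix()
print(o['tool_pos'],np.arctan2(M[1,1],M[0,1]),M[:,2],o['joints'].round(2),o['clock'])
for X in [(.516,.0468,.084),(.524,-.0107,.032),(.562,.0095,.042)]: print(proj(w,X))
E
```

```text
[0.515205   0.01447281 0.25649519] -0.15118403830483207 [ 7.19693495e-05  1.39593050e-03 -9.99999023e-01] [ 0.1   0.45 -0.26  1.88  0.15  0.83 -0.39] 3.4833
[249.09787596 149.55915837]
[262.38622304 185.15993729]
[289.94123936 167.98086921]
```

View pics/w1.png

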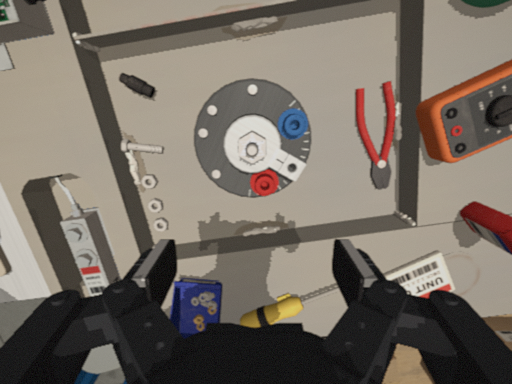

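The wrist view shows the stand with the stud at about (252,148), the red bushing at (263,182), the tongue hole at (291,167) and the blue bushing at (292,124). My projected points agree with these to within about 2 mm. I'll refine from this view.

```bash
python3 - <<'E'
from h import *
w=load('w1');a=w['pixels']
im=cv2.resize(a[100:210,185:320][:,:,::-1],None,fx=5,fy=5,interpolation=cv2.INTER_CUBIC)
cv2.imwrite('pics/c1.png',im)
E
```

```text
(no output)
```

View pics/c1.png

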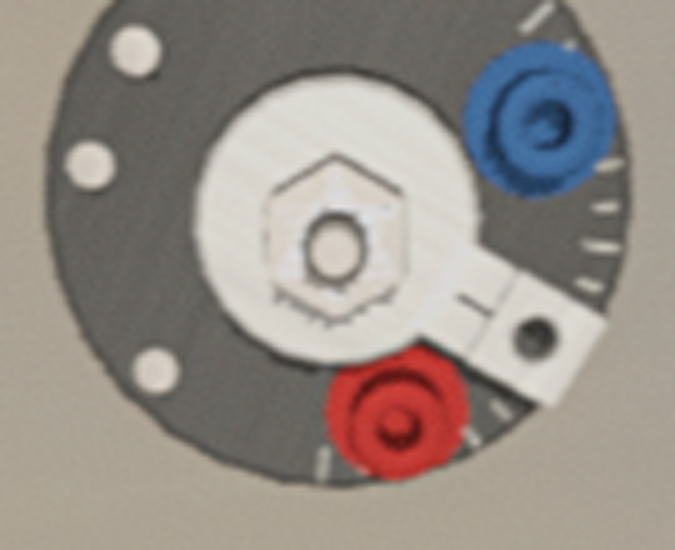

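```bash
cat >> h.py <<'E'
def solve(T,R,B):
    R,B,T=R[:2],B[:2],T[:2]; m=(R+B)/2; n=(R-B)/np.linalg.norm(R-B); x=np.array([-n[1],n[0]])
    if x@(m-np.array([.516,.047]))<0: x=-x
    c=m-x*.058*np.cos(.85); f=lambda p:np.arctan2(*(p-c)[::-1])
    print('sep',np.linalg.norm(R-B).round(4),'axis',c.round(4),'R',R.round(4),f(R).round(4),'B',f(B).round(4),'T',T.round(4),f(T).round(4),np.linalg.norm(T-c).round(4))
E
python3 - <<'E'
from h import *
w=load('w1'); f=lambda x,y:(185+(x-2)/5,100+(y-2)/5)
P=[onz(w,f(*p),z) for p,z in [((537,338),.042),((401,416),.032),((545,122),.032),((335,250),.084),((336,240),.066)]]
solve(*P[:3]);print(P[3],P[4])
E
```

```text
sep 0.0839 axis [0.5187 0.0481] R [ 0.5276 -0.0079] -1.413 B 0.249 T [0.5647 0.0101] -0.691 0.0597
[0.51868682 0.04634493 0.084     ] [0.51870064 0.04586304 0.066     ]
```

Request:
{"name": "servo_tool", "arguments": {
  "motion": [
    [[0.002,0.04,-0.1],[0,0,0]],
    [[0.004,0.08,-0.2],[0,0,0]],
    [[0.008,0.12,-0.3],[0,0,0]],
    [[0.01,0.16,-0.4],[0,0,0]],
    [[0.012,0.2,-0.5],[0,0,0]],
    [[0.015,0.215,-0.6],[0,0,-0.007]],
    [[0.015,0.215,-0.7],[0,0,-0.007]],
    [[0.015,0.215,-0.8],[0,0,-0.007]],
    [[0.015,0.215,-0.9],[0,0,-0.007]],
    [[0.015,0.215,-1],[0,0,-0.007]]
  ]
}}

```text
clock: 4.32
tool_pos: [0.5179, 0.0424, 0.1057]
ee_rot: [0.0, 0.763, 0.646, -0.0]
force: [0.9, -0.4, 0.1]
grip_width: 0.0853
gripper_force: 0.0
```

Request:
{"name": "servo_tool", "arguments": {
  "motion": [
    [[0,0,-0.05],[0,0,0]],
    [[0,0,-0.1],[0,0,0]],
    [[0,0,-0.15],[0,0,0]],
    [[0,0,-0.2],[0,0,0]],
    [[0,0,-0.25],[0,0,0]],
    [[0,0,-0.25],[0,0,0]],
    [[0,0,-0.25],[0,0,0]],
    [[0,0,-0.25],[0,0,0]],
    [[0,0,-0.25],[0,0,0]],
    [[0,0,-0.25],[0,0,0]]
  ]
}}

```text
clock: 5.15
tool_pos: [0.5184, 0.0435, 0.0692]
ee_rot: [0.0, 0.763, 0.646, 0.0]
force: [0.3, -0.5, -0.5]
grip_width: 0.0854
gripper_force: 0.0
```

Request:
{"name": "servo_tool", "arguments": {
  "motion": [
    [[0,0,0],[0,0,0]],
    [[0,0,0],[0,0,0]],
    [[0,0,0],[0,0,0]],
    [[0,0,0],[0,0,0]],
    [[0,0,0],[0,0,0]],
    [[0,0,0],[0,0,0]],
    [[0,0,0],[0,0,0]],
    [[0,0,0],[0,0,0]],
    [[0,0,0],[0,0,0]],
    [[0,0,0],[0,0,0]]
  ],
  "gripper": 0.2,
  "grip_force": 60
}}

```text
clock: 5.98
tool_pos: [0.5169, 0.0435, 0.0691]
ee_rot: [-0.001, 0.763, 0.647, -0.001]
force: [-2.7, 0.3, 6.1]
grip_width: 0.0308
gripper_force: 61.0
```

Request:
{"name": "servo_tool", "arguments": {
  "motion": [
    [[0,0,0],[0,0,-0.055]],
    [[-0.002,0.001,0],[0,0,-0.11]],
    [[-0.004,0.001,0],[0,0,-0.165]],
    [[-0.006,0.002,0],[0,0,-0.22]],
    [[-0.007,0.003,0],[0,0,-0.275]],
    [[-0.009,0.003,0],[0,0,-0.33]],
    [[-0.011,0.004,0],[0,0,-0.385]],
    [[-0.013,0.005,0],[0,0,-0.44]],
    [[-0.013,0.005,0],[0,0,-0.493]],
    [[-0.013,0.005,0],[0,0,-0.493]]
  ],
  "grip_force": 90
}}

```text
clock: 6.82
tool_pos: [0.5159, 0.0441, 0.0693]
ee_rot: [0.0, 0.946, 0.325, -0.0]
force: [-0.6, 0.1, 5.6]
grip_width: 0.0305
gripper_force: 88.8
```

```bash
python3 - <<'E'
from h import *
w=grab('scene','s2')
from scipy.spatial.transform import Rotation as Ro
o=robot.observe();q=o['ee_rot'];M=Ro.from_quat([q[1],q[2],q[3],q[0]]).as_matrix()
print(o['tool_pos'],np.arctan2(M[1,1],M[0,1]),o['wrist_torque'],o['force'],o['grip_width'])
im=cv2.resize(w['pixels'][100:200,250:380][:,:,::-1],None,fx=6,fy=6,interpolation=cv2.INTER_CUBIC)
cv2.imwrite('pics/c2.png',im)
E
```

```text
[0.51589998 0.04412193 0.06925257] -0.9058485388857038 [ 0.09394364  0.37424869 -0.1459779 ] [-1.0910059  -1.21170094  5.38431758] 0.030322359677228447
```

View pics/c2.png

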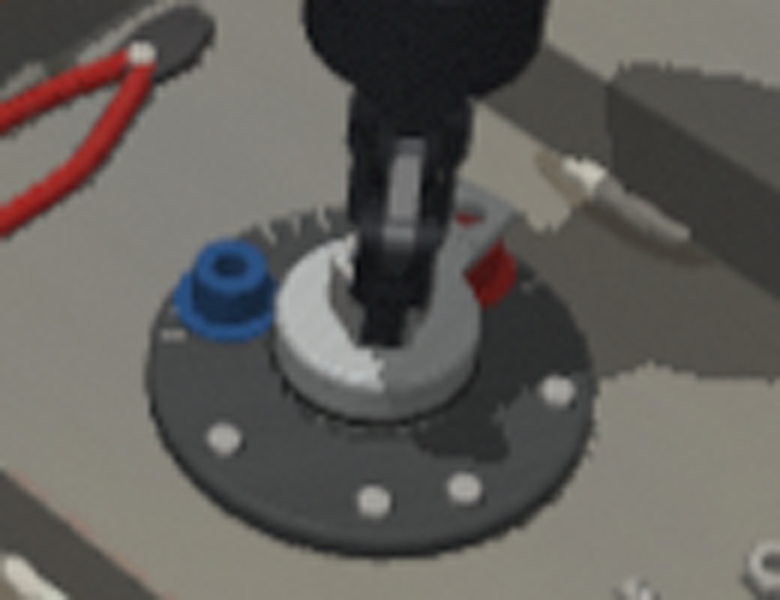

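The tongue is now over the red bushing, and red shows through its hole at crop (468,217). I'll release, rise and measure.

Request:
{"name": "servo_tool", "arguments": {
  "motion": [
    [[0,0,0],[0,0,0]],
    [[0,0,0],[0,0,0]],
    [[0,0,0],[0,0,0]],
    [[0,0,0],[0,0,0]],
    [[0,0,0],[0,0,0]],
    [[0,0,0.1],[0,0,0]],
    [[0,0,0.3],[0,0,0]],
    [[0,0,0.5],[0,0,0]],
    [[0,0,0.75],[0,0,0]],
    [[0,0,1],[0,0,0]]
  ],
  "gripper": 0.6
}}

```text
clock: 7.7
tool_pos: [0.5154, 0.0441, 0.22]
ee_rot: [-0.0, 0.945, 0.327, -0.001]
force: [1.7, -0.0, -0.3]
grip_width: 0.0513
gripper_force: 0.0
```

Request:
{"name": "servo_tool", "arguments": {
  "motion": [
    [[0,0.1,0],[0,0,0]],
    [[0,0.2,0],[0,0,0]],
    [[0,0.3,0],[0,0,0]],
    [[0,0.4,0],[0,0,0]],
    [[0,0.5,0],[0,0,0]],
    [[0,0.6,0],[0,0,0]],
    [[0,0.7,0],[0,0,0]],
    [[0,0.8,0],[0,0,0]],
    [[0,0.9,0],[0,0,0]],
    [[0,1,0],[0,0,0]]
  ]
}}

```text
clock: 8.53
tool_pos: [0.5159, 0.1948, 0.2187]
ee_rot: [0.0, 0.945, 0.327, -0.0]
force: [-1.5, 0.5, -0.7]
grip_width: 0.0512
gripper_force: 0.0
```

```bash
python3 - <<'E'
from h import *
w=grab('scene','s3');v=grab('wrist','w3')
im=np.zeros((600,800,3),np.uint8)
im[:400,:400]=cv2.resize(w['pixels'][110:160,300:350][:,:,::-1],(400,400),interpolation=cv2.INTER_CUBIC)
im[:,420:800]=cv2.resize(w['pixels'][175:250,170:217][:,:,::-1],(380,600),interpolation=cv2.INTER_CUBIC)
for n,X in [('R',(.5258,-.0093,.042)),('pinR',(.5974,.2965,.072))]: print(n,proj(w,X),proj(v,X))
cv2.imwrite('pics/c3.png',im); save(v,'w3')
h=cv2.cvtColor(v['pixels'],cv2.COLOR_RGB2HSV)
m=((h[...,0]<8)|(h[...,0]>172))&(h[...,1]>150)&(h[...,2]>70)
n,l,s,c=cv2.connectedComponentsWithStats(m.astype(np.uint8))
for i in range(1,n):
    if s[i,4]>8: print(s[i],c[i].round(1))
print(robot.observe()['tool_pos'])
E
```

```text
R [327.18245092 135.67581135] [386.76743218 270.90624473]
pinR [194.01071728 185.99997028] [225.77283686  52.59115369]
[216  37  23  30 405] [227.6  51.4]
[418 103  60  61 758] [449.6 130.7]
[398 128  72  44 641] [430.8 152.3]
[381 247  13  13  89] [387.2 252.5]
[0.51561846 0.19722675 0.21871182]
```

View pics/c3.png

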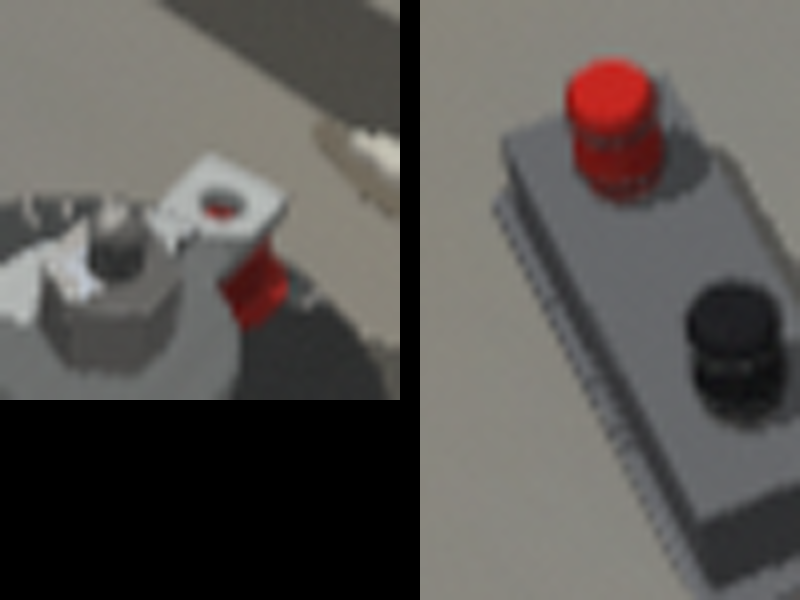

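The tongue hole is at scene (327.7,135.6), with the red bore visible below it. The red pin's head top is at (193.7,186.8).

```bash
python3 - <<'E'
from h import *
s=load('s3');w=load('w3');s0=load('s0')
T=onz(s,(327.65,135.6),.042);solve(T,onz(s0,(327.7,139),.032),onz(s0,(288.2,144.5),.032))
print('pinR scene',onz(s,(193.7,186.7),.072),'black',onz(s,(170+(735-420)/8.085,175+312/8),.072))
a=w['pixels'][:,:,::-1]
im=np.zeros((600,800,3),np.uint8)
im[:400,:400]=cv2.resize(a[225:275,355:405],(400,400),interpolation=cv2.INTER_CUBIC)
im[:480,410:790]=cv2.resize(a[25:85,205:252],(380,480),interpolation=cv2.INTER_CUBIC)
cv2.imwrite('pics/c4.png',im)
E
```

```text
sep 0.0875 axis [0.5161 0.0468] R [ 0.524  -0.0107] -1.4329 B 0.2707 T [ 0.5253 -0.0102] -1.411 0.0578
pinR scene [0.59650418 0.29799331 0.072     ] black [0.52869898 0.31798545 0.072     ]
```

View pics/c4.png

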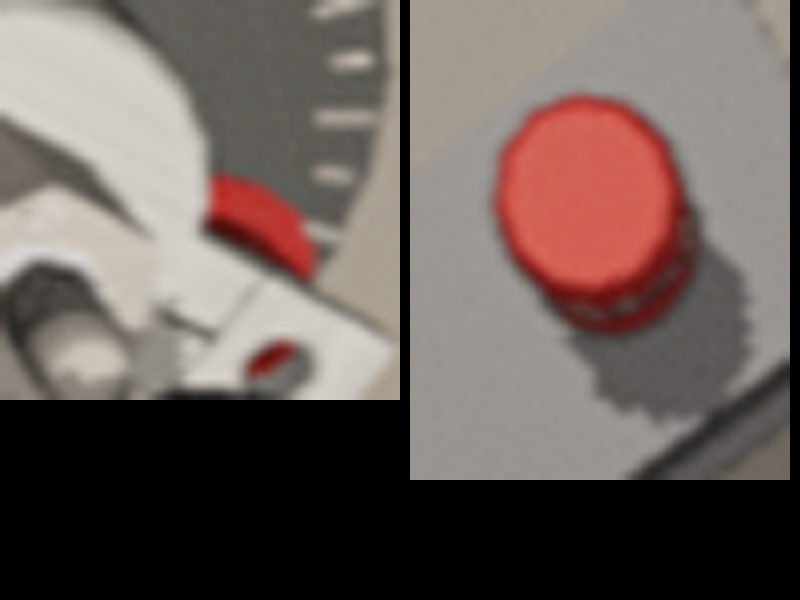

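```bash
python3 - <<'E'
from h import *
w=load('w3')
print('pin',onz(w,(226.95,49.5),.072),'T',onz(w,(390.05,270.9),.042))
o=robot.observe();print(o['tool_pos'],o['joints'].round(2))
E
```

```text
pin [0.60005449 0.29716628 0.072     ] T [ 0.52841635 -0.01256972  0.042     ]
[0.51561846 0.19722675 0.21871182] [-0.44  0.53  0.04  1.84 -0.03  0.77 -1.28]
```

Request:
{"name": "servo_tool", "arguments": {
  "motion": [
    [[0.06,0.07,0],[0,0,0.07]],
    [[0.12,0.14,0],[0,0,0.14]],
    [[0.18,0.21,0],[0,0,0.21]],
    [[0.24,0.28,0],[0,0,0.28]],
    [[0.3,0.35,0],[0,0,0.35]],
    [[0.36,0.42,-0.05],[0,0,0.42]],
    [[0.42,0.49,-0.1],[0,0,0.49]],
    [[0.48,0.56,-0.15],[0,0,0.56]],
    [[0.54,0.63,-0.2],[0,0,0.63]],
    [[0.55,0.67,-0.25],[0,0,0.7]]
  ],
  "gripper": 0.5
}}

```text
clock: 9.47
tool_pos: [0.6003, 0.294, 0.1807]
ee_rot: [0.001, 0.652, 0.758, 0.0]
force: [-0.2, 0.9, -0.4]
grip_width: 0.0431
gripper_force: 0.0
```

Request:
{"name": "servo_tool", "arguments": {
  "motion": [
    [[0,0,-0.05],[0,0,0]],
    [[0,0,-0.1],[0,0,0]],
    [[0,0,-0.15],[0,0,0]],
    [[0,0,-0.2],[0,0,0]],
    [[0,0,-0.25],[0,0,0]],
    [[0,0,-0.3],[0,0,0]],
    [[0,0,-0.3],[0,0,0]],
    [[0,0,-0.3],[0,0,0]],
    [[0,0,-0.3],[0,0,0]],
    [[0,0,-0.3],[0,0,0]]
  ]
}}

```text
clock: 10.3
tool_pos: [0.599, 0.2949, 0.1369]
ee_rot: [0.0, 0.654, 0.757, 0.001]
force: [0.7, 0.6, 0.8]
grip_width: 0.0429
gripper_force: 0.0
```

```bash
python3 - <<'E'
from h import *
from scipy.spatial.transform import Rotation as Ro
o=robot.observe();q=o['ee_rot'];M=Ro.from_quat([q[1],q[2],q[3],q[0]]).as_matrix()
print(o['tool_pos'],np.arctan2(M[1,1],M[0,1]),o['joints'].round(2),M[:,2],o['grip_width'])
E
```

```text
[0.59895333 0.29491402 0.13687899] 0.145393471689744 [-0.37  0.79 -0.23  1.56  0.22  0.81 -0.54] [ 9.67492385e-04  5.66251006e-04 -9.99999372e-01] 0.04293100617225187
```

Request:
{"name": "servo_tool", "arguments": {
  "motion": [
    [[0,0.017,-0.06],[0,0,0]],
    [[0,0.017,-0.12],[0,0,0]],
    [[0,0.017,-0.18],[0,0,0]],
    [[0,0.017,-0.24],[0,0,0]],
    [[0,0.017,-0.3],[0,0,0]],
    [[0,0.017,-0.36],[0,0,0]],
    [[0,0.017,-0.42],[0,0,0]],
    [[0,0.017,-0.465],[0,0,0]],
    [[0,0.017,-0.465],[0,0,0]],
    [[0,0.017,-0.465],[0,0,0]]
  ]
}}

```text
clock: 11.13
tool_pos: [0.5984, 0.2971, 0.066]
ee_rot: [-0.0, 0.654, 0.757, -0.0]
force: [-0.1, 0.5, 0.2]
grip_width: 0.0424
gripper_force: 0.0
```

Request:
{"name": "servo_tool", "arguments": {
  "motion": [
    [[0,0,0],[0,0,0]],
    [[0,0,0],[0,0,0]],
    [[0,0,0],[0,0,0]],
    [[0,0,0],[0,0,0]],
    [[0,0,0],[0,0,0]],
    [[0,0,0],[0,0,0]],
    [[0,0,0],[0,0,0]],
    [[0,0,0],[0,0,0]],
    [[0,0,0],[0,0,0]],
    [[0,0,0],[0,0,0]]
  ],
  "gripper": 0.1,
  "grip_force": 40
}}

```text
clock: 11.97
tool_pos: [0.5991, 0.2975, 0.0673]
ee_rot: [0.0, 0.654, 0.757, 0.001]
force: [0.2, -0.1, 5.2]
grip_width: 0.0208
gripper_force: 39.5
```

Gripped: width 20.8 mm on the 22 mm head. Next I'll lift.

Request:
{"name": "servo_tool", "arguments": {
  "motion": [
    [[0,0,0.06],[0,0,0]],
    [[0,0,0.12],[0,0,0]],
    [[0,0,0.18],[0,0,0]],
    [[0,0,0.24],[0,0,0]],
    [[0,0,0.3],[0,0,0]],
    [[0,0,0.37],[0,0,0]],
    [[0,0,0.44],[0,0,0]],
    [[0,0,0.5],[0,0,0]],
    [[0,0,0.55],[0,0,0]],
    [[0,0,0.6],[0,0,0]]
  ]
}}

```text
clock: 12.8
tool_pos: [0.5986, 0.2973, 0.1575]
ee_rot: [0.0, 0.654, 0.757, 0.0]
force: [-0.7, -0.1, 0.2]
grip_width: 0.021
gripper_force: 39.2
```

Request:
{"name": "servo_tool", "arguments": {
  "motion": [
    [[-0.05,-0.1,0],[0,0,0]],
    [[-0.1,-0.2,0],[0,0,0]],
    [[-0.15,-0.3,0],[0,0,0]],
    [[-0.2,-0.4,0],[0,0,0]],
    [[-0.24,-0.5,0],[0,0,0]],
    [[-0.28,-0.6,0],[0,0,0]],
    [[-0.32,-0.7,0],[0,0,0]],
    [[-0.36,-0.8,0],[0,0,0]],
    [[-0.4,-0.9,0],[0,0,0]],
    [[-0.44,-1,0],[0,0,0]]
  ]
}}

```text
clock: 13.63
tool_pos: [0.5323, 0.1465, 0.1568]
ee_rot: [0.0, 0.654, 0.757, -0.0]
force: [0.7, -0.8, -0.9]
grip_width: 0.0205
gripper_force: 39.2
```

Request:
{"name": "servo_tool", "arguments": {
  "motion": [
    [[-0.01,-0.1,0],[0,0,0]],
    [[-0.02,-0.2,0],[0,0,0]],
    [[-0.03,-0.3,0],[0,0,0]],
    [[-0.035,-0.45,0],[0,0,0]],
    [[-0.035,-0.6,0],[0,0,0]],
    [[-0.035,-0.75,0],[0,0,0]],
    [[-0.035,-0.9,0],[0,0,0]],
    [[-0.035,-1,0],[0,0,0]],
    [[-0.035,-1,0],[0,0,0]],
    [[-0.035,-1,0],[0,0,0]]
  ]
}}

```text
clock: 14.47
tool_pos: [0.5275, -0.0034, 0.1568]
ee_rot: [0.0, 0.655, 0.756, 0.0]
force: [0.3, 0.8, -1.0]
grip_width: 0.0206
gripper_force: 39.2
```

```bash
python3 - <<'E'
from h import *
w=grab('scene','s5')
o=robot.observe();print(o['tool_pos'],o['grip_width'])
x,y,z=o['tool_pos']; print('head',proj(w,(x,y,z+.005)),'tip',proj(w,(x,y,z-.059)))
im=cv2.resize(w['pixels'][70:170,270:390][:,:,::-1],None,fx=6,fy=6,interpolation=cv2.INTER_CUBIC)
cv2.imwrite('pics/c5.png',im)
E
```

```text
[ 0.5275021  -0.00205478  0.15680794] 0.020922260540431153
head [331.11286005  94.12680899] tip [327.34249077 118.01228282]
```

View pics/c5.png

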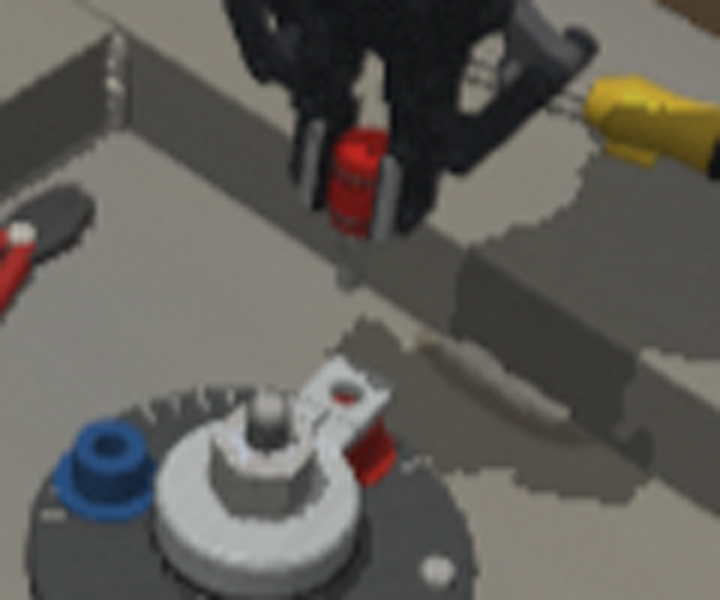

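The pin is held upright over the stand. Its tip is at crop (347,285), image (327.8,117.4), within 0.7 px of the prediction.

```bash
python3 - <<'E'
from h import *
w=load('s5')
for z in(.0978,): print(onz(w,(327.7,117.0),z)) 
T=onz(w,(270+345.5/6-.08,70+391/6-.08),.042);print('T',T)
E
```

```text
[ 0.52894788 -0.00484391  0.0978    ]
T [ 0.52647193 -0.01112384  0.042     ]
```

Request:
{"name": "servo_tool", "arguments": {
  "motion": [
    [[-0.017,-0.05,-0.04],[0,0,0]],
    [[-0.017,-0.05,-0.08],[0,0,0]],
    [[-0.017,-0.05,-0.12],[0,0,0]],
    [[-0.017,-0.05,-0.16],[0,0,0]],
    [[-0.017,-0.05,-0.2],[0,0,0]],
    [[-0.017,-0.05,-0.24],[0,0,0]],
    [[-0.017,-0.05,-0.28],[0,0,0]],
    [[-0.017,-0.05,-0.31],[0,0,0]],
    [[-0.017,-0.05,-0.31],[0,0,0]],
    [[-0.017,-0.05,-0.31],[0,0,0]]
  ]
}}

```text
clock: 15.35
tool_pos: [0.5247, -0.0102, 0.1098]
ee_rot: [-0.0, 0.654, 0.757, -0.0]
force: [0.2, -0.4, -0.2]
grip_width: 0.0204
gripper_force: 39.2
```

```bash
python3 - <<'E'
from h import *
w=grab('scene','s6');v=grab('side','d6')
o=robot.observe();print(o['tool_pos'],o['grip_width'])
x,y,z=o['tool_pos']; print('tip',proj(w,(x,y,z-.059)),proj(v,(x,y,z-.059)),'T',proj(w,(.5255,-.0105,.042)),proj(v,(.5255,-.0105,.042)))
im=np.zeros((600,800,3),np.uint8)
im[:,:]=cv2.resize(w['pixels'][100:160,290:370][:,:,::-1],(800,600),interpolation=cv2.INTER_CUBIC)
cv2.imwrite('pics/c6.png',im)
E
```

```text
[ 0.52501247 -0.01024512  0.11024173] 0.020328899388080936
tip [328.25173931 132.61646128] [266.86780996 165.29976965] T [327.6565309  135.46789195] [266.66702648 168.10402792]
```

View pics/c6.png

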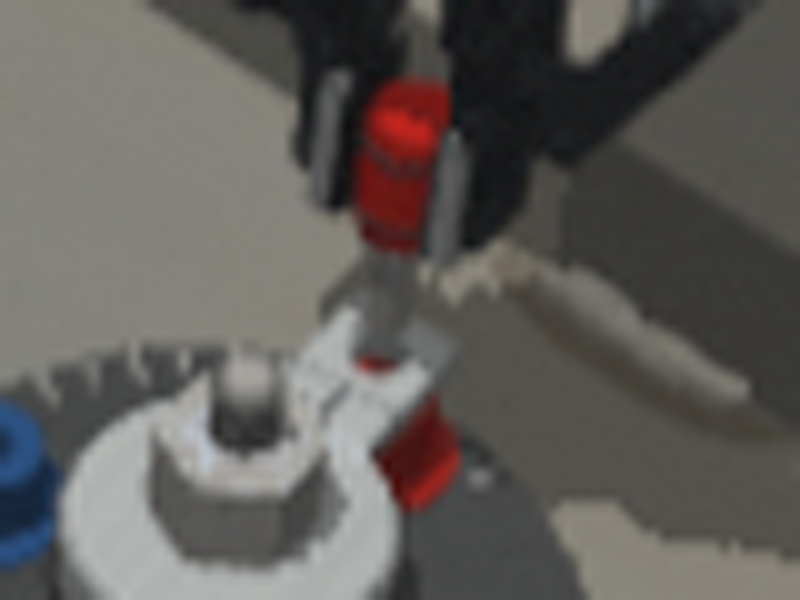

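The tip sits just over the tongue hole. A red sliver of bore at crop (375,365) still shows below it, which agrees with the estimate. I'll descend gently and watch the force.

Request:
{"name": "servo_tool", "arguments": {
  "motion": [
    [[0.003,0,-0.015],[0,0,0]],
    [[0.003,0,-0.03],[0,0,0]],
    [[0.003,0,-0.045],[0,0,0]],
    [[0.003,0,-0.06],[0,0,0]],
    [[0.003,0,-0.075],[0,0,0]],
    [[0.003,0,-0.09],[0,0,0]],
    [[0.003,0,-0.105],[0,0,0]],
    [[0.003,0,-0.12],[0,0,0]],
    [[0.003,0,-0.12],[0,0,0]],
    [[0.003,0,-0.12],[0,0,0]]
  ]
}}

```text
clock: 16.28
tool_pos: [0.5252, -0.0103, 0.0919]
ee_rot: [-0.0, 0.654, 0.757, -0.0]
force: [-0.4, -0.9, -0.3]
grip_width: 0.0205
gripper_force: 39.2
```

Request:
{"name": "servo_tool", "arguments": {
  "motion": [
    [[0,0,-0.008],[0,0,0]],
    [[0,0,-0.016],[0,0,0]],
    [[0,0,-0.024],[0,0,0]],
    [[0,0,-0.032],[0,0,0]],
    [[0,0,-0.04],[0,0,0]],
    [[0,0,-0.048],[0,0,0]],
    [[0,0,-0.056],[0,0,0]],
    [[0,0,-0.06],[0,0,0]],
    [[0,0,-0.06],[0,0,0]],
    [[0,0,-0.06],[0,0,0]]
  ]
}}

```text
clock: 17.12
tool_pos: [0.5253, -0.0103, 0.083]
ee_rot: [-0.0, 0.654, 0.757, 0.0]
force: [0.2, 0.3, -0.5]
grip_width: 0.0208
gripper_force: 39.2
```

Tip is at about 24 mm height with no contact force, so it's inside the bushing. I'll continue down to seat.

Request:
{"name": "servo_tool", "arguments": {
  "motion": [
    [[0,0,-0.008],[0,0,0]],
    [[0,0,-0.016],[0,0,0]],
    [[0,0,-0.024],[0,0,0]],
    [[0,0,-0.032],[0,0,0]],
    [[0,0,-0.04],[0,0,0]],
    [[0,0,-0.046],[0,0,0]],
    [[0,0,-0.052],[0,0,0]],
    [[0,0,-0.058],[0,0,0]],
    [[0,0,-0.058],[0,0,0]],
    [[0,0,-0.058],[0,0,0]]
  ]
}}

```text
clock: 17.95
tool_pos: [0.5252, -0.0103, 0.0743]
ee_rot: [-0.0, 0.654, 0.757, -0.0]
force: [1.6, -0.5, -0.8]
grip_width: 0.0208
gripper_force: 39.2
```

Request:
{"name": "servo_tool", "arguments": {
  "motion": [
    [[0,0,-0.004],[0,0,0]],
    [[0,0,-0.008],[0,0,0]],
    [[0,0,-0.012],[0,0,0]],
    [[0,0,-0.015],[0,0,0]],
    [[0,0,-0.015],[0,0,0]],
    [[0,0,-0.015],[0,0,0]],
    [[0,0,-0.015],[0,0,0]],
    [[0,0,-0.015],[0,0,0]],
    [[0,0,-0.015],[0,0,0]],
    [[0,0,-0.015],[0,0,0]]
  ]
}}

```text
clock: 18.78
tool_pos: [0.5254, -0.0103, 0.0731]
ee_rot: [0.0, 0.654, 0.757, 0.0]
force: [-2.4, 0.1, 10.7]
grip_width: 0.0204
gripper_force: 40.4
```

The upward force of 10.7 N at the expected height means the collar is seated. I'll release and rise.

Request:
{"name": "servo_tool", "arguments": {
  "motion": [
    [[0,0,0.007],[0,0,0]],
    [[0,0,0.007],[0,0,0]],
    [[0,0,0.007],[0,0,0]],
    [[0,0,0.007],[0,0,0]],
    [[0,0,0.007],[0,0,0]],
    [[0,0,0.05],[0,0,0]],
    [[0,0,0.15],[0,0,0]],
    [[0,0,0.3],[0,0,0]],
    [[0,0,0.5],[0,0,0]],
    [[0,0,0.7],[0,0,0]]
  ],
  "gripper": 0.45
}}

```text
clock: 19.62
tool_pos: [0.5246, -0.0102, 0.1781]
ee_rot: [-0.001, 0.654, 0.757, -0.0]
force: [0.3, 0.7, -0.1]
grip_width: 0.0384
gripper_force: 0.0
```

Request:
{"name": "servo_tool", "arguments": {
  "motion": [
    [[0,0,0.1],[0,0,0]],
    [[0,0,0.2],[0,0,0]],
    [[0,0,0.3],[0,0,0]],
    [[0,0,0.4],[0,0,0]],
    [[0,0,0.5],[0,0,0]],
    [[0,0,0.5],[0,0,0]],
    [[0,0,0.5],[0,0,0]],
    [[0,0,0.5],[0,0,0]],
    [[0,0,0.5],[0,0,0]],
    [[0,0,0.5],[0,0,0]]
  ]
}}

```text
clock: 20.45
tool_pos: [0.5247, -0.0103, 0.2512]
ee_rot: [-0.001, 0.654, 0.757, -0.001]
force: [-0.0, 0.4, 0.3]
grip_width: 0.0386
gripper_force: 0.0
```

```bash
python3 - <<'E'
from h import *
w=grab('scene','s7')
h=cv2.cvtColor(w['pixels'],cv2.COLOR_RGB2HSV)
m=(((h[...,0]<8)|(h[...,0]>172))&(h[...,1]>150)&(h[...,2]>70)).astype(np.uint8)
n,l,s,c=cv2.connectedComponentsWithStats(m)
for i in range(1,n):
    if s[i,4]>8 and s[i,0]>290: print(s[i],c[i].round(1))
print('head top expected',proj(w,(.525,-.0105,.078)),'collar',proj(w,(.525,-.0105,.042)))
cv2.imwrite('pics/c7.png',cv2.resize(w['pixels'][100:175,275:375][:,:,::-1],(800,600),interpolation=cv2.INTER_CUBIC))
E
```

```text
[304  46  20   7  31] [313.5  49.1]
[334  55   7   3  12] [337.2  55.8]
[324 121  10  16 113] [328.3 127.8]
[329 141   7  10  32] [332.5 146.2]
[452 180  13   9  35] [458.4 183.9]
head top expected [329.82575923 123.54478576] collar [327.83374445 135.58913186]
```

View pics/c7.png

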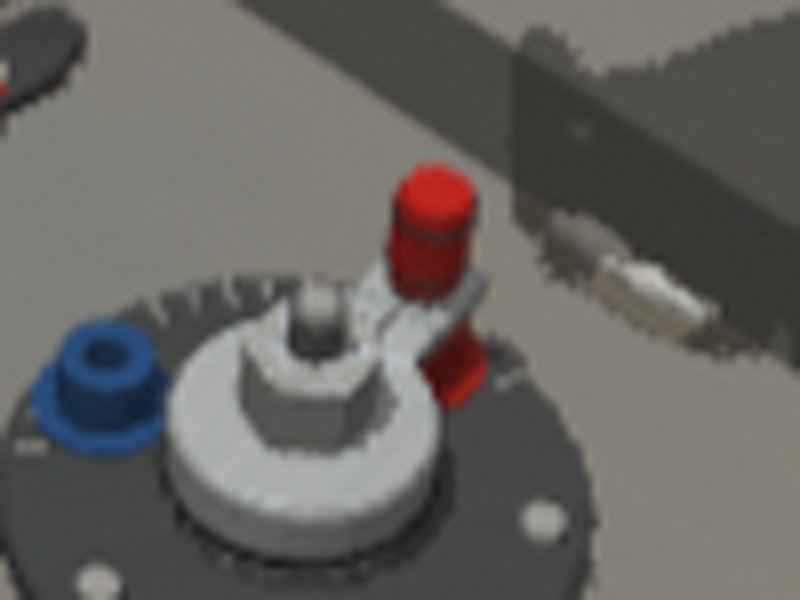

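The pin stands upright with its collar on the tongue. Its head top is at (329.6,124.4), close to the expected (329.8,123.5), and the gripper is clear.

```bash
python3 -c "
from h import *
print(robot.sign_off())"
```

```text
the job is handed in; nothing more can be done
None
```

The job is handed in, though no verdict was returned: the tongue is turned over the red bushing and the red pin is pushed through it with its collar on the tongue. I let go at about 19 s of the 51 s allowed, and the black pin, cutters and plug were left alone.

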